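# Bed a taper plug into its cock

### The job

Lift the brass plug out of the wooden block and stand it in the empty cock on the pipe, with its handle in line with the pipe (open). Then press it down with about 20 N (2 kg) and keep that pressure on while you turn it a quarter turn, until the handle lies across the pipe (shut), so that the taper beds into its white sleeve and holds tight when you let go. Never push with more than 25 N, or the sleeve is driven down the barrel, and leave the other things on the bench where they are.

Things in the scene. Friction and masses are not known exactly. Their poses are not given: they have to be found in the camera images.
- board: Fixed plywood board, 130 x 250 x 18 mm, flat on the bench, with a copper pipe (22 mm) clipped over it and a brass cock in the middle of the pipe; pipe axis 47 mm above the bench. Origin: centre of the board's underside, straight below the cock; y runs along the pipe, x across it, z up.
- cock_rim (a point): Centre of the flat top rim of the cock's upright barrel (47 mm wide), 74 mm above the bench. The barrel holds a white sleeve with the tapered hole, 26 mm wide above, 1 mm narrower for each 5 mm of depth, 17 mm wide and open below. The sleeve sits 0 to 3.5 mm below the rim (worn; it differs each time). Axes as the board's.
- sleeve (a joint): How far the sleeve, a push fit, has been driven down the barrel since the start (m), growing downward. It does not give while the plug is pushed down with 25 N or less; above that it slips.
- plug: Loose brass plug, 95 mm high, about 0.35 kg. Origin: centre of its small lower end; z up its axis, y along its handle. Taper 52 mm long with a dark cross port, 17 mm wide below, 27 mm above; then a collar 34 mm wide and 5 mm thick, a neck 12 mm wide, the handle bar. Stood loosely in the cock it centres itself, its collar 3 to 8 mm above the rim.
- plug_collar (a point): Centre of the underside of the plug's collar, 52 mm above its small end; axes as the plug's. Pushed straight down the plug sticks after 1 to 2 mm and does not hold; turned a quarter turn under a steady push of 17 to 24 N it beds 1 to 2 mm deeper, taking up to 0.8 N m, and holds by itself. Bedded, its collar stays 0 to 6 mm above the rim.
- plug_handle (a point): Centre of the handle bar, 85 mm above the plug's small end, 33 mm above the collar's underside: bar 60 mm long (plug's y), 12 mm thick (x), 20 mm high, with 18 mm of clear neck between it and the collar.
- stand: Fixed pine block, 66 x 112 x 56 mm, with two upright blind holes 28 mm wide; the plug stands in the one at its +y end, collar on the block. Origin: centre of the underside.
- nut_big: Loose steel hexagon nut, 19 mm across flats, 9 mm high; a bystander.
- nut_big_2: A second loose steel nut like the first; a bystander.
- spanner_small: Loose steel combination spanner, 180 mm long; a bystander.
- driver_red: Loose screwdriver with a red handle, 214 mm long; a bystander.
- pliers_blue: Loose cutting pliers with blue handles, 169 mm long; a bystander.
- bolt_big: Loose steel hexagon bolt standing on its head, 37 mm high; a bystander.
Things that resemble listed ones, but are neither listed nor needed, are in the scene too. What is shaped like the plug but blue or pink is not meant.

How it is judged (in metres and radians):
On the way:
1. the plug stands upright and loose in the cock, handle in line with the pipe (horizontal distance between plug_collar and cock_rim below 0.004 m and z of plug_collar in the frame of cock_rim below 0.012 m and angle between plug's own z axis and vertical below 0.12 rad and angle between the y axis of plug and the y axis of board, either way round below 0.4 rad), for 0.1 s.
At the end, for the whole second after the job is handed in: The plug stands in the cock by itself, upright, centred within 3 mm, collar less than 9 mm above the rim, handle across the pipe within 0.2 rad (11 degrees), at rest, released, and wedged: its taper and the sleeve press on each other with more than 175 N in all (horizontal distance between plug_collar and cock_rim below 0.003 m and z of plug_collar in the frame of cock_rim below 0.009 m and contact force between plug and anything else above 175 N and angle between plug's own z axis and vertical below 0.08 rad and angle between the y axis of plug and the x axis of board, either way round below 0.2 rad and linear speed of plug below 0.01 m/s); the robot touches nothing.
It fails at once if the sleeve is driven down the barrel by more than 1.5 mm (push over 25 N) (value of joint sleeve above 0.0015 m).
It fails at once if one of the bystanders is shifted more than 30 mm (distance of any of nut_big, nut_big_2, spanner_small, driver_red, pliers_blue, bolt_big from where it was at the start of the episode above 0.03 m).
It also fails if it takes over 64 s, if anything falls off the work surface, if the arm or the gripper's body presses on something with over 40 N, if the wrist force passes 120 N, or if a joint passes its speed limit or range.

### The arm

A 6-joint arm with a two-finger parallel gripper is mounted at the origin on a cart in front of the work surface, level with it; the furniture and walls round the work are solid. World frame = base frame: x ahead of the robot, y to its left, z up, the work surface at z = 0. Lengths are in m, angles in degrees, forces in N, time in s.
With the tool pointing down it reaches from about 0.25 to 0.725 m from the base axis. Payload 9.7 kg.
Tool frame: the origin (TCP) lies at the very end of the fingers, on their centre line; the grasp point (between the pads) lies 19 mm behind it (bot.grip_depth is the distance from the TCP to the grasp point, in m); z points along the fingers, y is the direction in which the jaws open and shut (so a half turn about z gives the same grasp; the last joint's range is limited). The gripper opens to 85 mm and grips with 20 to 120 N. Pads are 22 mm wide; open, the fingers measure 114 mm over their backs; the gripper's body (76 mm by 85 mm) begins 54 mm behind the grasp point. The pads swing forward as they close: fully open they stand 13 mm farther back than shut.
Start: joints at [0, 4.979, 10.078, 95.1, 0, 90], TCP at [0.55, -0, 0.231] pointing down, gripper open.
Joint ranges: [-179.16, 179.16], [-48.56, 103.87], [-65.8, 70.77], [-126.05, 130.52], [-82.76, 87.17], [-180, 180]. Speed limits (degrees/s): [127.2, 127.2, 147.25, 180, 180, 180].

### API

Orientations are given as [roll, pitch, yaw] about the fixed x, y, z axes, in that order (R = Rz(yaw) Ry(pitch) Rx(roll)).
In Python, from workcell import telemetry, optics, order, bot gives the robot as it stands. The module is installed in compiled form; this text tells all that it offers.
- The arm moves only by the shell command python3 -m inch 'ROWS' [FORCE]. ROWS is JSON, a list of rows, each a list of 7 numbers: the shift along the tool's x, y, z in m, then the turn, a rotation vector about the tool's x, y, z in rad, then the closure, from 0 (fully open) to 1 (shut). In form: [[tx, ty, tz, rx, ry, rz, grip], ...]. A call has 1 to 12 rows; each row is the pose to reach, as a shift and turn from the pose commanded when the call began, along the tool's axes at that moment; what a row does not reach only later rows make up. A row lasts 1/12 s, in which the tool goes at most 41.7 mm and 7.16 degrees, less where a joint would pass 70% of its speed; a pose out of reach is approached as far as the arm can. A call with a gripper value outside its range is refused whole. The fingers move at their own pace and stop on an object; FORCE is the grip in N (left out, the last holds). Time passes only in rows, so rows that repeat a pose let the fingers close. It gives the time, the measured TCP pose, the force and the opening at its end, in the units of the state.
- telemetry.get_obs(): the state, without advancing time (a new reading comes with each control period).
- optics.camera(name): name is "scene" or "side" or "wrist"; returns (picture, depth): 384x512x3 uint8, red, green, blue; 384x512 float32, m along the optical axis (not along the pixel's ray), 0 where there is no reading.
- optics.camera_info(name): a dict with "camera_matrix" (3x3 intrinsics, pixels), "xyz" and "attitude" of the camera in the world; the wrist camera has in their place "mount" (4x4, takes a point from camera to tool coordinates, whose origin is the TCP and whose axes are the flange's). Camera axes: x right, y down, z forward; pixel columns grow to the right and rows downward; lengths in m; the calibration is good to about 2 mm. The wrist camera is an equidistant fisheye: a pixel r from the principal point sees the ray r / f radians off the axis. A picture is of the moment at which its call begins: read the wrist's pose just before it. camera_info takes no time and is no camera call.
- order.job_done(): hands the job in, once; it reports no verdict.
The state is a dict: "time": time; "q": joint angles; "qd": joint speeds; "joint_efforts": joint torques, N m; "ee_pos": TCP position; "tcp_rot": TCP orientation; "wrist_force": force on the tool from outside, world axes, zero at the start; "torque": the same for the moment, N m; "opening": finger opening in m.
Only numpy, scipy, OpenCV 4.12 (cv2) and the standard library are available. Lean on these libraries where they do the work, as an engineer would, in place of code of your own. Each camera call takes 0.05 s, during which the arm holds its last target. There are 200 camera calls.

## Working session

There is one attempt and no reset: what is moved stays moved. The work goes in short steps, Python scripts to look and compute and a shell command to move; the robot and the scene stay as the last step left them, time stands still between calls to the robot, and variables do not carry over. Pictures are saved under pics/ and viewed, about 8 in all and at most 12, crops included, and the job is handed in when it is done.

```bash
mkdir -p pics; python3 - <<'E'
from workcell import telemetry, optics
import cv2,numpy as np
print(telemetry.get_obs())
for n in("scene","side","wrist"):
    print(n,optics.camera_info(n))
ims=[]
for n in("scene","side"):
    p,d=optics.camera(n); np.savez("pics/%s0.npz"%n,p=p,d=d)
    cv2.imwrite("pics/%s0.png"%n,cv2.resize(p[:,:,::-1],(800,600)))
E
```

```text
{'time': 0.0, 'q': array([-7.28927640e-04,  5.01090573e+00,  1.00332602e+01,  9.50995555e+01,
        1.57426735e-03,  8.99990466e+01]), 'qd': array([ 0.06256929,  0.01689321, -0.04738685, -0.04826739,  0.00260403,
        0.044892  ]), 'joint_efforts': array([ 7.68234549e-04, -5.20392072e+01,  4.64802504e+01,  1.63646933e-02,
        2.23589603e-05, -6.77332673e-05]), 'ee_pos': array([5.49763116e-01, 8.36512971e-07, 2.30574244e-01]), 'tcp_rot': array([-1.79922799e+02, -1.57555049e-03,  9.00002223e+01]), 'wrist_force': array([-0.72937997,  0.51884321,  0.38608102]), 'torque': array([-0.01394156, -0.0231986 , -0.02875228]), 'opening': 0.08539876434747447}
scene {'camera_matrix': array([[469.34754808,   0.        , 249.81605906],
       [  0.        , 469.34754808, 185.54345077],
       [  0.        ,   0.        ,   1.        ]]), 'xyz': array([0.03681606, 0.6436889 , 1.10916023]), 'attitude': array([-140.10861016,    0.63460774, -140.72328466])}
side {'camera_matrix': array([[367.49933289,   0.        , 251.78417448],
       [  0.        , 367.49933289, 189.56586803],
       [  0.        ,   0.        ,   1.        ]]), 'xyz': array([ 0.08516183, -0.9757529 ,  0.62350813]), 'attitude': array([-115.5654996 ,   -0.75432804,  -26.8712584 ])}
wrist {'camera_matrix': array([[297.31863964,   0.        , 256.95316245],
       [  0.        , 297.31863964, 191.16009057],
       [  0.        ,   0.        ,   1.        ]]), 'mount': array([[-9.82487947e-04, -9.64060614e-01, -2.65680574e-01,
         6.79695828e-02],
       [ 9.99999517e-01, -9.52116695e-04, -2.43108731e-04,
        -7.58302200e-04],
       [-1.85873576e-05, -2.65680684e-01,  9.64061084e-01,
        -1.41622471e-01],
       [ 0.00000000e+00,  0.00000000e+00,  0.00000000e+00,
         1.00000000e+00]])}
```

View pics/scene0.png

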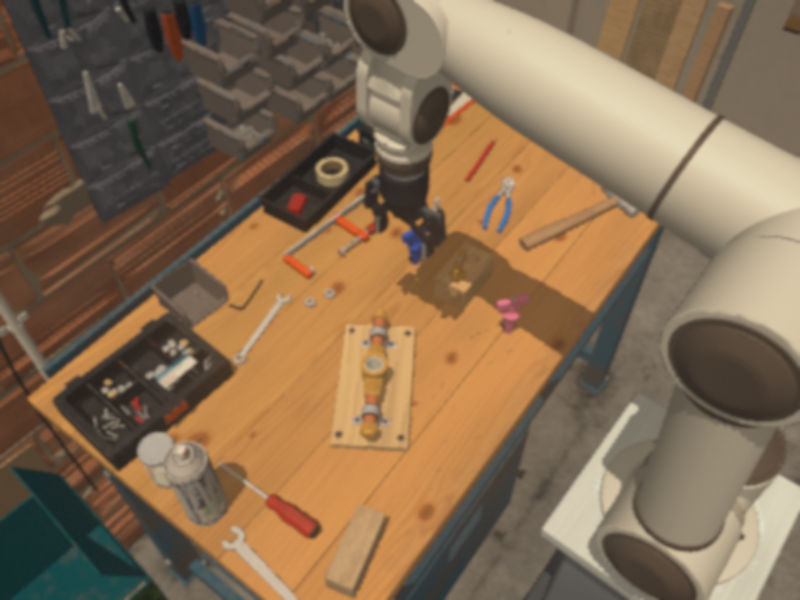

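The scene view shows the cock at about (375,362) and the stand with the plug at about (457,275), in the gripper's shadow, in 800x600 pixels. A blue and a pink decoy stand at (412,245) and (510,312).

```bash
cat > h.py <<'E'
import numpy as np,cv2
from scipy.spatial.transform import Rotation as R
from workcell import telemetry, optics
def cloud(n,d):
    c=optics.camera_info(n);K=c["camera_matrix"]
    v,u=np.mgrid[:d.shape[0],:d.shape[1]]
    P=np.stack([(u-K[0,2])/K[0,0]*d,(v-K[1,2])/K[1,1]*d,d],-1)
    return P@R.from_euler('xyz',c["attitude"],degrees=True).as_matrix().T+c["xyz"]
def wcloud(d,o):
    c=optics.camera_info("wrist");K=c["camera_matrix"]
    v,u=np.mgrid[:d.shape[0],:d.shape[1]]
    x=u-K[0,2];y=v-K[1,2];r=np.hypot(x,y)+1e-9;t=r/K[0,0]
    P=np.stack([np.tan(t)*x/r*d,np.tan(t)*y/r*d,d],-1)
    M=c["mount"];P=P@M[:3,:3].T+M[:3,3]
    return P@R.from_euler('xyz',o["tcp_rot"],degrees=True).as_matrix().T+o["ee_pos"]
E
python3 - <<'E'
from h import *
s=np.load("pics/scene0.npz");P=cloud("scene",s["d"])
for u,v in[(240,232),(292,172),(300,185),(264,155),(326,198),(225,280),(245,208)]:print((u,v),P[v,u].round(3))
a=s["p"][120:300,190:350,::-1]
t=np.load("pics/side0.npz")
a=cv2.resize(a,None,fx=2.5,fy=2.5,interpolation=cv2.INTER_CUBIC)
b=cv2.resize(t["p"][:,:,::-1],None,fx=.78,fy=.78)
c=np.zeros((max(a.shape[0],b.shape[0]),a.shape[1]+b.shape[1],3),np.uint8);c[:a.shape[0],:a.shape[1]]=a;c[:b.shape[0],a.shape[1]:]=b
cv2.imwrite("pics/c1.png",c);print(c.shape)
E
```

```text
(240, 232) [0.521 0.112 0.054]
(292, 172) [ 0.518 -0.118  0.099]
(300, 185) [ 0.493 -0.129  0.048]
(264, 155) [ 0.643 -0.148  0.062]
(326, 198) [ 0.398 -0.118  0.073]
(225, 280) [0.473 0.232 0.016]
(245, 208) [0.563 0.04  0.053]
(450, 799, 3)
```

View pics/c1.png

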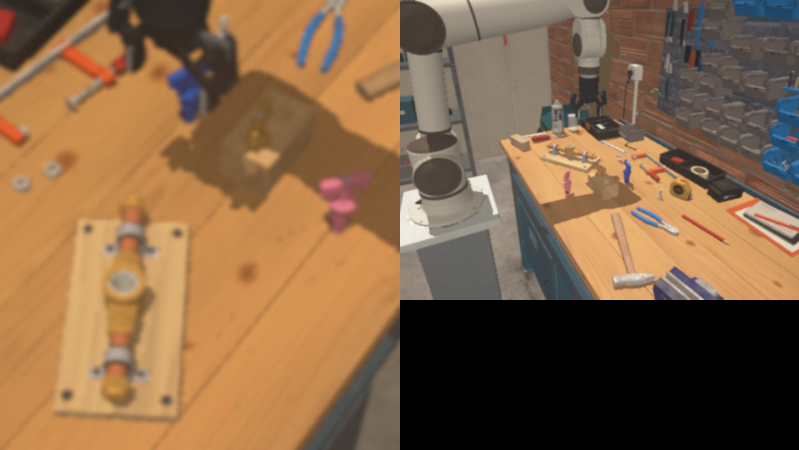

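```bash
python3 - <<'E'
from h import *
for n in("scene","side"):
    s=np.load(f"pics/{n}0.npz");P=cloud(n,s["d"]).reshape(-1,3)
    def sel(c,r,z0,z1):return P[(np.hypot(P[:,0]-c[0],P[:,1]-c[1])<r)&(P[:,2]>z0)&(P[:,2]<z1)]
    def rect(Q,t):
        if len(Q)<5:print(n,t,len(Q));return
        r=cv2.minAreaRect((Q[:,:2]*1000).astype(np.float32));print(n,t,len(Q),[np.round(x,1) for x in r],np.median(Q[:,2]).round(4))
    rect(sel((.518,-.118),.06,.082,.11),"handle")
    rect(sel((.518,-.118),.09,.045,.062),"stand")
    rect(sel((.53,.117),.16,.012,.024),"board")
    rect(sel((.53,.117),.05,.068,.08),"rim")
    rect(sel((.53,.117),.17,.045,.063),"pipe")
E
```

```text
scene handle 87 [array([ 527.7, -137.9]), array([11.2, 63. ]), np.float64(18.9)] 0.0983
scene stand 478 [array([ 529.7, -155.6]), array([ 69.6, 103. ]), np.float64(3.3)] 0.0564
scene board 2798 [array([513.8, 125.8]), array([130.2, 252.6]), np.float64(35.4)] 0.0184
scene rim 177 [array([513.7, 120.4]), array([46.2, 59.8]), np.float64(2.1)] 0.0732
scene pipe 661 [array([518.5, 120.7]), array([ 40.4, 263. ]), np.float64(38.3)] 0.0574
side handle 114 [array([ 526.2, -140.6]), array([13.3, 60.5]), np.float64(21.0)] 0.0933
side stand 386 [array([ 528.7, -156.1]), array([ 68.9, 101.3]), np.float64(3.7)] 0.0554
side board 835 [array([512.5, 123.7]), array([134.1, 251.6]), np.float64(35.4)] 0.0172
side rim 62 [array([513.4, 124.7]), array([45.4, 42.5]), np.float64(68.7)] 0.072
side pipe 356 [array([512.3, 115.3]), array([ 35.5, 260.6]), np.float64(34.1)] 0.0548
```

```bash
python3 -m inch '[[-0.035,-0.006,0.012,0,0,-0.09,0],[-0.07,-0.012,0.025,0,0,-0.175,0],[-0.105,-0.018,0.038,0,0,-0.26,0],[-0.139,-0.023,0.05,0,0,-0.349,0],[-0.139,-0.023,0.05,0,0,-0.349,0],[-0.139,-0.023,0.05,0,0,-0.349,0]]'
python3 - <<'E'
from h import *
o=telemetry.get_obs();p,d=optics.camera("wrist");print(o["ee_pos"],o["tcp_rot"],o["q"])
np.savez("pics/w1.npz",p=p,d=d)
P=wcloud(d,o).reshape(-1,3)
def rect(c,r,z0,z1,t):
    Q=P[(np.hypot(P[:,0]-c[0],P[:,1]-c[1])<r)&(P[:,2]>z0)&(P[:,2]<z1)]
    if len(Q)<5:print(t,len(Q));return
    r=cv2.minAreaRect((Q[:,:2]*1000).astype(np.float32));print(t,len(Q),[np.round(x,1) for x in r],np.median(Q[:,2]).round(4))
rect((.527,-.139),.045,.085,.11,"handle");rect((.527,-.139),.045,.095,.105,"handletop");rect((.529,-.15),.08,.05,.06,"stand")
cv2.imwrite("pics/w1.png",p[:,:,::-1])
E
```

```text
time: 0.6
ee_pos: [0.5261, -0.1404, 0.1801]
tcp_rot: [-179.9, -0.1, 109.8]
wrist_force: [-0.2, -0.2, -0.6]
opening: 0.0852
[ 0.52608998 -0.14041502  0.18012519] [-1.79900711e+02 -7.32744725e-02  1.09806684e+02] [-1.49459484e+01  3.58252127e+00  2.92512009e+00  8.94659453e+01
  3.60585162e-03  5.52473001e+01]
handle 1087 [array([ 527.7, -137.4]), array([12. , 58.4]), np.float64(18.8)] 0.0977
handletop 1035 [array([ 528. , -137.5]), array([11.7, 57.9]), np.float64(19.6)] 0.0977
stand 5777 [array([ 530.1, -164. ]), array([ 66.1, 112.6]), np.float64(3.9)] 0.055
```

View pics/w1.png

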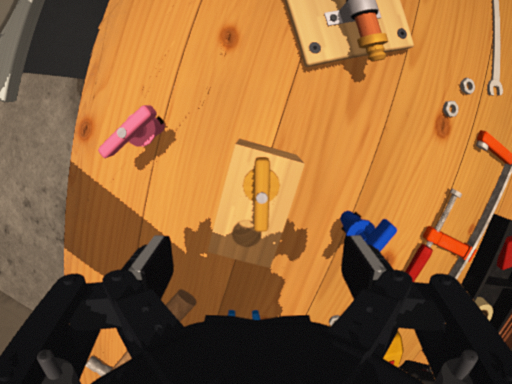

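The wrist view shows the plug at about (262,195). The handle lies along the tool's x axis between the jaws, and the decoys are clear of the fingers. Going down to grip.

```bash
python3 -m inch '[[0.002,0.003,0.03,0,0,0,0],[0.002,0.003,0.06,0,0,0,0],[0.002,0.003,0.09,0,0,0,0.3],[0.002,0.003,0.108,0,0,0,0.6],[0.002,0.003,0.108,0,0,0,1],[0.002,0.003,0.108,0,0,0,1],[0.002,0.003,0.108,0,0,0,1],[0.002,0.003,0.108,0,0,0,1],[0.002,0.003,0.108,0,0,0,1],[0.002,0.003,0.108,0,0,0,1]]' 110
python3 -c "
from h import *
o=telemetry.get_obs();print(o['time'],o['ee_pos'],o['tcp_rot'],o['torque'])"
```

```text
time: 1.48
ee_pos: [0.5302, -0.1361, 0.0754]
tcp_rot: [179.8, 0.1, 110.0]
wrist_force: [-0.7, 1.5, 6.0]
opening: 0.0101
1.4833 [ 0.53015692 -0.13608866  0.07541202] [1.79839753e+02 7.69895830e-02 1.09999012e+02] [0.35388491 0.17760793 0.00581863]
```

```bash
python3 -m inch '[[0,0,-0.002,0,0,0,1],[0,0,-0.004,0,0,0,1],[0,0,-0.006,0,0,0,1],[0,0,-0.006,0,0,0,1]]'; python3 -m inch '[[0,0,-0.02,0,0,0,1],[0,0,-0.045,0,0,0,1],[0,0,-0.075,0,0,0,1],[0,0,-0.1,0,0,0,1],[0,0,-0.1,0,0,0,1],[0,0,-0.1,0,0,0,1]]'
python3 - <<'E'
from h import *
o=telemetry.get_obs();print(o["ee_pos"],o["tcp_rot"],o["wrist_force"],o["torque"],o["opening"])
p,d=optics.camera("wrist")
P=wcloud(d,o).reshape(-1,3)
z=o["ee_pos"][2]
Q=P[(np.hypot(P[:,0]-.53,P[:,1]+.136)<.05)&(P[:,2]>z+.01)&(P[:,2]<z+.05)]
print(len(Q),np.percentile(Q,[1,50,99],axis=0).round(4) if len(Q) else 0)
cv2.imwrite("pics/w2.png",p[:,:,::-1])
s,_=optics.camera("side");cv2.imwrite("pics/s2.png",cv2.resize(np.hstack([p[80:330,150:370,::-1],s[100:350,200:360,::-1]]),None,fx=2,fy=2))
E
```

```text
time: 1.82
ee_pos: [0.5293, -0.1362, 0.0797]
tcp_rot: [180.0, 0.0, 110.0]
wrist_force: [-0.6, -0.4, -3.6]
opening: 0.0098
time: 2.32
ee_pos: [0.5298, -0.1363, 0.1804]
tcp_rot: [179.9, 0.1, 110.0]
wrist_force: [-0.5, 0.3, -5.5]
opening: 0.0098
[ 0.52979599 -0.13631348  0.1803616 ] [1.79888805e+02 7.67055933e-02 1.09990029e+02] [-0.50646712  0.33916879 -5.51544215] [0.03963146 0.03477859 0.00691778] 0.009821792371853783
6519 [[ 0.4941 -0.1631  0.1916]
 [ 0.5273 -0.1282  0.2042]
 [ 0.5545 -0.1094  0.2302]]
```

View pics/s2.png

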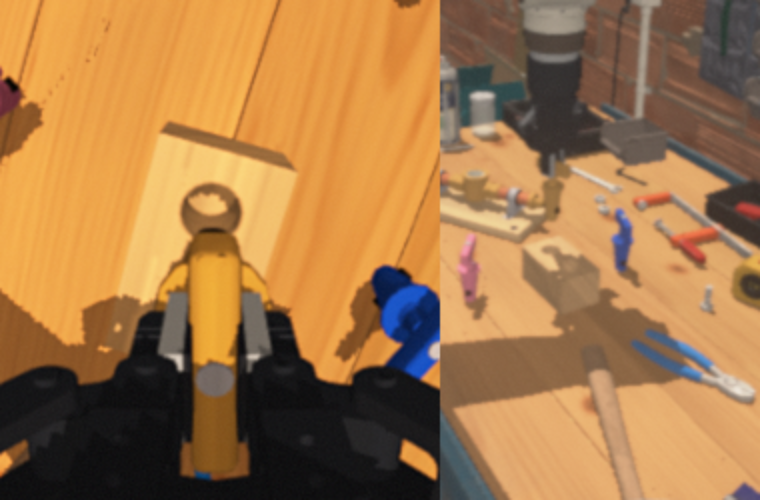

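The side crop shows the plug lifted, upright in the jaws. The wrist crop shows the pads on the bar at about (170-260,330) and the pin at (213,380). Next I measure the plug's offset along the bar, and look again at the cock rim.

```bash
python3 - <<'E'
from h import *
o=telemetry.get_obs();p,d=optics.camera("wrist")
T=(wcloud(d,o)-o["ee_pos"])@R.from_euler('xyz',o["tcp_rot"],degrees=True).as_matrix()
m=(abs(T[...,1])<.004)&(T[...,2]<-.012)&(T[...,2]>-.035)&(abs(T[...,0])<.06)
Q=T[m];print(len(Q),np.percentile(Q,[0.5,10,50,90,99.5],axis=0).round(4))
h=Q[:,2];top=Q[abs(h-np.median(h))<.003];print(top[:,0].min(),top[:,0].max(),np.median(top[:,2]))
# scene camera: handle end seen from outside, and rim
P,=[cloud("scene",optics.camera("scene")[1])]
S=P.reshape(-1,3)
U=S[(np.hypot(S[:,0]-.5135,S[:,1]-.1245)<.028)&(S[:,2]>.071)&(S[:,2]<.078)];print("rim",len(U),cv2.minEnclosingCircle((U[:,:2]*1000).astype(np.float32)))
E
```

```text
2034 [[-0.0305 -0.004  -0.0246]
 [-0.022  -0.0032 -0.0235]
 [ 0.0053 -0.0001 -0.0224]
 [ 0.0262  0.0032 -0.0213]
 [ 0.0285  0.004  -0.0129]]
-0.03092202339505097 0.028519194929843138 -0.022481562321092465
rim 140 ((513.3896484375, 124.52851104736328), 24.448314666748047)
```

```bash
python3 -m inch '[[0.025,0.007,0,0,0,-0.027,1],[0.05,0.015,0,0,0,-0.054,1],[0.08,0.023,0,0,0,-0.08,1],[0.11,0.032,0,0,0,-0.11,1],[0.14,0.041,0,0,0,-0.15,1],[0.17,0.05,0,0,0,-0.18,1],[0.2,0.058,0,0,0,-0.21,1],[0.23,0.067,0,0,0,-0.25,1],[0.2517,0.0734,0,0,0,-0.269,1],[0.2517,0.0734,0,0,0,-0.269,1],[0.2517,0.0734,0,0,0,-0.269,1],[0.2517,0.0734,0,0,0,-0.269,1]]'
python3 - <<'E'
from h import *
o=telemetry.get_obs();p,d=optics.camera("wrist");print(o["ee_pos"],o["tcp_rot"],o["wrist_force"],o["q"])
P=wcloud(d,o).reshape(-1,3)
U=P[(np.hypot(P[:,0]-.5135,P[:,1]-.1245)<.03)&(P[:,2]>.071)&(P[:,2]<.077)];print(len(U),cv2.minEnclosingCircle((U[:,:2]*1000).astype(np.float32)),U.min(0),U.max(0),np.median(U[:,2]))
# fixed radius circle fit to outer edge
from scipy.optimize import least_squares
V=P[(P[:,2]>.012)&(P[:,2]<.022)&(np.hypot(P[:,0]-.5135,P[:,1]-.1245)<.17)];r=cv2.minAreaRect((V[:,:2]*1000).astype(np.float32));print("board",r)
cv2.imwrite("pics/w3.png",p[:,:,::-1])
E
```

```text
time: 3.52
ee_pos: [0.5117, 0.1253, 0.1784]
tcp_rot: [-179.9, -0.0, 125.4]
wrist_force: [0.3, -0.7, -3.1]
opening: 0.0098
[0.51167691 0.12526026 0.17840214] [-1.79913484e+02 -1.70848232e-02  1.25414401e+02] [ 0.31768126 -0.67369616 -3.06286932] [ 1.37643529e+01  1.10729612e+00  1.77893129e-01  8.91573126e+01
 -1.60392306e-02  6.83499514e+01]
1095 ((513.863525390625, 125.55307006835938), 23.663944244384766) [0.49065062 0.10267327 0.071009  ] [0.53751365 0.14907174 0.07502023] 0.07283627141112532
board ((510.8477478027344, 130.66317749023438), (130.95065307617188, 237.29295349121094), 35.36172103881836)
```

View pics/w3.png

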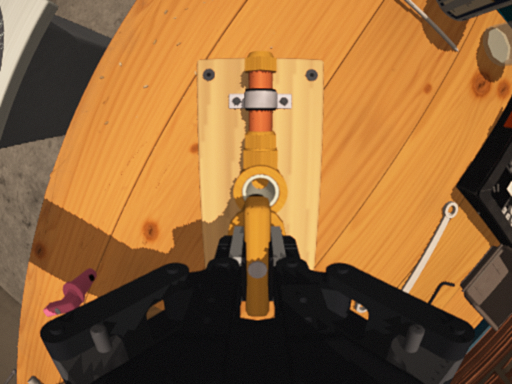

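The wrist view shows the cock mouth with its white sleeve at about (260,190), in line with the tool and the held plug. The bar lies along the pipe. Lowering the plug.

```bash
python3 -m inch '[[0,0.0014,0.015,0,0,0,1],[0,0.0014,0.03,0,0,0,1],[0,0.0014,0.045,0,0,0,1],[0,0.0014,0.058,0,0,0,1],[0,0.0014,0.068,0,0,0,1],[0,0.0014,0.068,0,0,0,1],[0,0.0014,0.068,0,0,0,1]]'
python3 -m inch '[[0,0,0.001,0,0,0,1],[0,0,0.002,0,0,0,1],[0,0,0.003,0,0,0,1],[0,0,0.004,0,0,0,1],[0,0,0.004,0,0,0,1]]'
```

```text
time: 4.15
ee_pos: [0.5134, 0.1262, 0.1106]
tcp_rot: [180.0, -0.0, 125.4]
wrist_force: [1.1, 1.7, -4.3]
opening: 0.0099
time: 4.57
ee_pos: [0.5135, 0.1265, 0.1075]
tcp_rot: [179.9, 0.0, 125.4]
wrist_force: [2.2, 4.0, -1.8]
opening: 0.01
```

```bash
python3 -m inch '[[0.0005,0.001,0,0,0,0,1],[0.0005,0.001,0,0,0,0,1],[0.0005,0.001,0.001,0,0,0,1],[0.0005,0.001,0.002,0,0,0,1],[0.0005,0.001,0.002,0,0,0,1]]'
python3 -m inch '[[0,0,0.001,0,0,0,1],[0,0,0.001,0,0,0,1]]'
```

```text
time: 4.98
ee_pos: [0.5137, 0.1272, 0.105]
tcp_rot: [-180.0, 0.0, 125.4]
wrist_force: [1.4, 0.6, -4.2]
opening: 0.0098
time: 5.15
ee_pos: [0.5137, 0.1273, 0.1041]
tcp_rot: [-180.0, 0.0, 125.4]
wrist_force: [1.3, 0.1, -3.4]
opening: 0.0102
```

```bash
for i in 1 2; do python3 -m inch '[[0,0,0.001,0,0,0,1],[0,0,0.001,0,0,0,1],[0,0,0.001,0,0,0,1]]'; done
```

```text
time: 5.4
ee_pos: [0.5137, 0.1273, 0.1032]
tcp_rot: [180.0, 0.0, 125.4]
wrist_force: [2.8, 1.5, -3.2]
opening: 0.0099
time: 5.65
ee_pos: [0.5138, 0.1274, 0.1023]
tcp_rot: [180.0, 0.0, 125.4]
wrist_force: [2.8, 0.6, -3.0]
opening: 0.0097
```

```bash
python3 -m inch '[[-0.0002,0.0006,0.0005,0,0,0,1],[-0.0002,0.0006,0.001,0,0,0,1],[-0.0002,0.0006,0.001,0,0,0,1]]'; python3 -m inch '[[0,0,0.001,0,0,0,1],[0,0,0.001,0,0,0,1],[0,0,0.001,0,0,0,1]]'
```

```text
time: 5.9
ee_pos: [0.5141, 0.1275, 0.1011]
tcp_rot: [-180.0, -0.0, 125.4]
wrist_force: [0.4, -0.4, -3.5]
opening: 0.0095
time: 6.15
ee_pos: [0.5142, 0.1275, 0.1001]
tcp_rot: [-180.0, -0.0, 125.4]
wrist_force: [0.3, 0.3, -3.4]
opening: 0.0102
```

```bash
for i in 1 2 3; do python3 -m inch '[[0,0,0.0007,0,0,0,1],[0,0,0.0007,0,0,0,1],[0,0,0.0007,0,0,0,1]]'; done
```

```text
time: 6.4
ee_pos: [0.5142, 0.1275, 0.0997]
tcp_rot: [-180.0, -0.0, 125.4]
wrist_force: [0.2, 0.5, -1.5]
opening: 0.0099
time: 6.65
ee_pos: [0.5143, 0.1275, 0.0993]
tcp_rot: [180.0, 0.0, 125.4]
wrist_force: [-2.9, 0.2, 4.2]
opening: 0.0096
time: 6.9
ee_pos: [0.5143, 0.1275, 0.099]
tcp_rot: [180.0, 0.0, 125.4]
wrist_force: [-3.7, -1.1, 7.8]
opening: 0.0099
```

```bash
python3 -m inch '[[0.0002,-0.0006,0,0,0,0,1],[0.0002,-0.0006,0.0004,0,0,0,1],[0.0002,-0.0006,0.0008,0,0,0,1],[0.0002,-0.0006,0.0008,0,0,0,1]]'; python3 -m inch '[[0,0,0.0003,0,0,0,1],[0,0,0.0006,0,0,0,1],[0,0,0.0006,0,0,0,1]]'; python3 -c "
from h import *
o=telemetry.get_obs();print(o['ee_pos'],o['wrist_force'],o['torque'])"
```

```text
time: 7.23
ee_pos: [0.5142, 0.1275, 0.0988]
tcp_rot: [179.9, 0.0, 125.4]
wrist_force: [-3.5, -0.6, 10.5]
opening: 0.0097
time: 7.48
ee_pos: [0.5142, 0.1275, 0.0987]
tcp_rot: [179.9, 0.0, 125.4]
wrist_force: [-4.0, -1.5, 13.5]
opening: 0.0097
[0.51420649 0.12748242 0.09865386] [-4.00566118 -1.5425068  13.51187231] [-0.15804067  1.0115594  -0.05511775]
```

```bash
python3 -m inch '[[0.0002,-0.0008,0.0003,0,0,0,1],[0.0002,-0.0008,0.0006,0,0,0,1],[0.0002,-0.0008,0.0006,0,0,0,1]]';  python3 -m inch '[[0,0,0,0,0,0,1],[0,0,0,0,0,0,1]]'
```

```text
time: 7.73
ee_pos: [0.5141, 0.1274, 0.0985]
tcp_rot: [179.8, 0.1, 125.4]
wrist_force: [-2.3, -0.2, 15.3]
opening: 0.0099
time: 7.9
ee_pos: [0.514, 0.1274, 0.0984]
tcp_rot: [179.8, 0.1, 125.4]
wrist_force: [-3.0, 0.1, 15.3]
opening: 0.0099
```

```bash
python3 -m inch '[[0,0,0.0004,0,0,-0.05,1],[0,0,0.0005,0,0,-0.1,1],[0,0,0.0006,0,0,-0.15,1],[0,0,0.0006,0,0,-0.17,1]]'; python3 -c "
from h import *
o=telemetry.get_obs();print(o['ee_pos'],o['wrist_force'],o['torque'])"
```

```text
time: 8.23
ee_pos: [0.5138, 0.1272, 0.0977]
tcp_rot: [179.8, 0.1, 135.3]
wrist_force: [-3.8, -0.1, 14.3]
opening: 0.0101
[0.51377469 0.12718914 0.09769755] [-3.78587126 -0.11158165 14.3304802 ] [-0.04822334  0.76401391 -0.41528793]
```

```bash
python3 -m inch '[[0,-0.0003,0.0004,0,0,0,1],[0,-0.0003,0.0007,0,0,0,1],[0,-0.0003,0.0007,0,0,0,1]]'; python3 -m inch '[[0,0,0.0002,0,0,-0.05,1],[0,0,0.0004,0,0,-0.1,1],[0,0,0.0005,0,0,-0.15,1],[0,0,0.0005,0,0,-0.17,1]]'; python3 -c "
from h import *
o=telemetry.get_obs();print(o['ee_pos'],o['wrist_force'],o['torque'])"
```

```text
time: 8.48
ee_pos: [0.5138, 0.1271, 0.0977]
tcp_rot: [179.8, 0.1, 135.1]
wrist_force: [-4.9, -0.2, 19.2]
opening: 0.0099
time: 8.82
ee_pos: [0.5135, 0.127, 0.0972]
tcp_rot: [179.8, 0.1, 145.0]
wrist_force: [-6.5, -1.8, 19.8]
opening: 0.01
[0.51350601 0.12695878 0.09723376] [-6.45270087 -1.81486778 19.84952472] [-0.11469887  1.35560048 -0.61619157]
```

```bash
python3 -m inch '[[0.0004,-0.0004,-0.0002,0,0,-0.04,1],[0.0006,-0.0006,-0.0001,0,0,-0.09,1],[0.0006,-0.0006,0,0,0,-0.14,1],[0.0006,-0.0006,0.0001,0,0,-0.175,1]]'; python3 -c "
from h import *
o=telemetry.get_obs();print(o['ee_pos'],o['wrist_force'],o['torque'])"
```

```text
time: 9.15
ee_pos: [0.5131, 0.1267, 0.097]
tcp_rot: [179.9, 0.2, 155.0]
wrist_force: [-4.0, -1.8, 18.9]
opening: 0.0095
[0.51312156 0.1266655  0.09701224] [-4.01844345 -1.83679787 18.91285304] [-0.25050015  0.86637728 -0.66082405]
```

```bash
python3 -m inch '[[0.0003,-0.0003,-0.0001,0,0,-0.05,1],[0.0004,-0.0004,-0.0001,0,0,-0.1,1],[0.0004,-0.0004,0,0,0,-0.15,1],[0.0004,-0.0004,0,0,0,-0.175,1]]'; python3 -c "
from h import *
o=telemetry.get_obs();print(o['ee_pos'],o['wrist_force'],o['torque'])"
```

```text
time: 9.48
ee_pos: [0.5128, 0.1264, 0.0969]
tcp_rot: [179.9, 0.3, 165.0]
wrist_force: [-2.1, -3.1, 16.6]
opening: 0.0096
[0.5128276  0.12635102 0.0969151 ] [-2.05319596 -3.13711464 16.59031153] [-0.31934108  0.44593594 -0.78084741]
```

```bash
python3 -m inch '[[0.0001,-0.0003,0.0002,0,0,-0.04,1],[0.0002,-0.0005,0.0003,0,0,-0.09,1],[0.0002,-0.0005,0.0004,0,0,-0.14,1],[0.0002,-0.0005,0.0004,0,0,-0.175,1]]'; python3 -c "
from h import *
o=telemetry.get_obs();print(o['ee_pos'],o['wrist_force'],o['torque'])"
```

```text
time: 9.82
ee_pos: [0.5127, 0.126, 0.0968]
tcp_rot: [179.9, 0.3, 175.0]
wrist_force: [-2.1, -2.5, 18.5]
opening: 0.0102
[0.51267923 0.1259951  0.0967848 ] [-2.09870961 -2.54673472 18.45197188] [-0.36821506  0.46734632 -0.83707808]
```

```bash
python3 -m inch '[[0.0002,-0.0002,0,0,0,-0.04,1],[0.0003,-0.0004,0,0,0,-0.09,1],[0.0003,-0.0004,0.0001,0,0,-0.14,1],[0.0003,-0.0004,0.0001,0,0,-0.175,1]]'; python3 -c "
from h import *
o=telemetry.get_obs();print(o['ee_pos'],o['wrist_force'],o['torque'])"
```

```text
time: 10.15
ee_pos: [0.5125, 0.1256, 0.0967]
tcp_rot: [180.0, 0.3, -174.9]
wrist_force: [-0.8, -2.9, 17.2]
opening: 0.0096
[0.51253427 0.12556922 0.09668175] [-0.79095285 -2.92947914 17.17274451] [-0.41561563  0.41154337 -0.65119061]
```

```bash
python3 -m inch '[[0.0001,-0.0002,0.0001,0,0,-0.04,1],[0.0001,-0.0004,0.0002,0,0,-0.09,1],[0.0001,-0.0004,0.0003,0,0,-0.14,1],[0.0001,-0.0004,0.0003,0,0,-0.175,1]]'; python3 -m inch '[[0,-0.0002,0,0,0,-0.04,1],[0,-0.0004,0.0001,0,0,-0.09,1],[0,-0.0004,0.0002,0,0,-0.14,1],[0,-0.0004,0.0002,0,0,-0.175,1]]'; python3 -c "
from h import *
o=telemetry.get_obs();print(o['ee_pos'],o['wrist_force'],o['torque'])"
```

```text
time: 10.48
ee_pos: [0.5125, 0.1252, 0.0966]
tcp_rot: [-179.9, 0.3, -164.9]
wrist_force: [-1.2, -4.0, 20.3]
opening: 0.0096
time: 10.82
ee_pos: [0.5127, 0.1248, 0.0966]
tcp_rot: [-179.9, 0.3, -154.9]
wrist_force: [-1.0, -3.1, 21.1]
opening: 0.0097
[0.51265914 0.12477482 0.09655774] [-0.97437955 -3.11959221 21.14287794] [-0.48810189  0.57889238 -0.86879987]
```

```bash
python3 -m inch '[[0,-0.0003,-0.0004,0,0,-0.04,1],[0,-0.0004,-0.0005,0,0,-0.09,1],[0,-0.0004,-0.0005,0,0,-0.14,1],[0,-0.0004,-0.0005,0,0,-0.2,1],[0,-0.0004,-0.0005,0,0,-0.2,1]]'; python3 - <<'E'
from h import *
o=telemetry.get_obs();print(o['ee_pos'],o['wrist_force'],o['torque'])
p,d=optics.camera("wrist")
T=(wcloud(d,o)-o["ee_pos"])@R.from_euler('xyz',o["tcp_rot"],degrees=True).as_matrix()
Q=T[(abs(T[...,1])<.012)&(abs(T[...,2]+.0225)<.004)&(T[...,0]<.04)&(T[...,0]>-.01)]
x=np.polyfit(Q[:,0],Q[:,1],1);print(len(Q),"bar vs tool deg",np.degrees(x[0]))
cv2.imwrite("pics/w4.png",p[:,:,::-1])
E
```

```text
time: 11.23
ee_pos: [0.5127, 0.1243, 0.0965]
tcp_rot: [-179.8, 0.3, -143.4]
wrist_force: [0.3, -3.7, 16.6]
opening: 0.0096
[0.51269874 0.12427982 0.09651635] [ 0.2541714  -3.74768645 16.55349339] [-0.56128177  0.27949672 -0.11413118]
2088 bar vs tool deg -0.14856306893230303
```

View pics/w4.png

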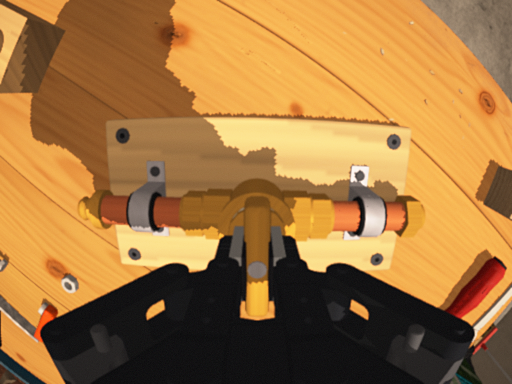

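The view shows the bar lying across the pipe (pipe at row 212, bar at column 258) and parallel to the tool. I'll take the load off gradually, open the jaws and retreat.

```bash
python3 -m inch '[[0,-0.0005,-0.001,0,0,0,1],[0,-0.0008,-0.002,0,0,0,1],[0,-0.0008,-0.003,0,0,0,1],[0,-0.0008,-0.0035,0,0,0,1],[0,-0.0008,-0.0035,0,0,0,1]]'; python3 -m inch '[[0,0,0,0,0,0,0.9],[0,0,0,0,0,0,0.8],[0,0,0,0,0,0,0.6],[0,0,0,0,0,0,0.4],[0,0,0,0,0,0,0.3],[0,0,0,0,0,0,0.3],[0,0,0,0,0,0,0.3]]'
```

```text
time: 11.7
ee_pos: [0.5125, 0.1241, 0.0966]
tcp_rot: [-180.0, 0.1, -143.5]
wrist_force: [7.8, 1.9, -5.3]
opening: 0.0098
time: 12.28
ee_pos: [0.5113, 0.1239, 0.0973]
tcp_rot: [180.0, -0.0, -143.5]
wrist_force: [-0.1, -0.3, 0.1]
opening: 0.0594
```

```bash
python3 -m inch '[[0,0,-0.02,0,0,0,0.3],[0,0,-0.05,0,0,0,0.3],[0,0,-0.08,0,0,0,0.3],[0,0,-0.1,0,0,0,0.3],[0,0,-0.1,0,0,0,0.3],[0,0,-0.1,0,0,0,0.3]]'; python3 - <<'E'
from h import *
o=telemetry.get_obs()
p,d=optics.camera("wrist");P=wcloud(d,o).reshape(-1,3)
Q=P[(np.hypot(P[:,0]-.513,P[:,1]-.125)<.045)&(P[:,2]>.105)&(P[:,2]<.13)]
print(len(Q),cv2.minAreaRect((Q[:,:2]*1000).astype(np.float32)),np.percentile(Q[:,2],[5,50,95]))
C=P[(np.hypot(P[:,0]-.513,P[:,1]-.125)<.03)&(P[:,2]>.06)&(P[:,2]<.1)];print(np.histogram(C[:,2],bins=np.arange(.06,.1,.002)))
cv2.imwrite("pics/w5.png",p[:,:,::-1])
E
```

```text
time: 12.78
ee_pos: [0.512, 0.124, 0.1984]
tcp_rot: [-179.9, 0.1, -143.5]
wrist_force: [-0.6, 0.5, -0.6]
opening: 0.0595
1084 ((513.6270141601562, 125.30093383789062), (58.417327880859375, 11.391557693481445), 36.679771423339844) [0.11674405 0.11900822 0.12067096]
(array([ 81,  81,  17,   3,   6,  45, 555,  73,   6,  25, 416,  75,   3,
         0,   0,   0,   0,   0,   0,   0]), array([0.06 , 0.062, 0.064, 0.066, 0.068, 0.07 , 0.072, 0.074, 0.076,
       0.078, 0.08 , 0.082, 0.084, 0.086, 0.088, 0.09 , 0.092, 0.094,
       0.096, 0.098, 0.1  ]))
```

View pics/w5.png

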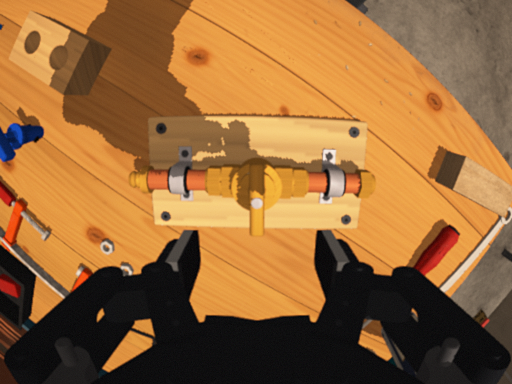

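```bash
python3 -c "
from workcell import order
print(order.job_done())"
```

```text
the job is handed in; nothing more can be done
None
```

The plug is in the cock with its handle across the pipe, and I handed the job in at about 13 s of robot time; no verdict was given. I could not measure the wedging force itself.

**What I did:** I lifted the plug from the stand and stood it in the cock with the handle in line with the pipe. I then pressed and turned it a quarter turn in ten-degree steps, took the load off, let go and backed away.

**Push while turning:** The readings after each step were 14 to 21 N at the wrist, roughly 18 to 24.6 N on the taper once the plug's weight is added.
- **Low:** the first ten degrees ended at 14.3 N, below the 17 to 24 N band unless the weight counts.
- **High:** the reading near 80 degrees was 21.1 N, or about 24.6 N with the weight. That is close to the 25 N limit, so I eased off. I only read the force between steps, so a brief higher peak could have gone unseen, and I did not measure whether the sleeve moved.

**Last checks, from the wrist camera after release:**
- **Angle:** the handle is about 1.3° off square to the pipe.
- **Centring:** the plug is within about 1 mm of centre.
- **Height:** the collar sits about 3 mm above the rim.
- **Bedding:** the plug went about 2 mm deeper during the turn, and the torque reached 0.87 N m, slightly over the 0.8 expected. It stayed put under a slight upward pull before release. These suggest it is wedged, but they are indirect.
- **Bystanders:** I saw none disturbed in the pictures, but did not measure them.

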